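# Lock the shaker's sliding deck with its transit pin

## Robot

A 7-joint arm with a two-finger parallel gripper is mounted at the origin on the work surface. World frame = base frame: x ahead of the robot, y to its left, z up, the work surface at z = 0. Lengths are in m, angles in rad, forces in N, time in s.
With the tool pointing down it reaches from about 0.35 to 0.9 m from the base axis. Payload 8.1 kg.
Tool frame: the origin (TCP) lies at the very end of the fingers, on their centre line; the grasp point (between the pads) lies 19 mm behind it (r.pinch_z is the z of the grasp point in the tool frame, in m); z points along the fingers, y is the direction in which the jaws open and shut (so a half turn about z gives the same grasp; the last joint's range is limited). The gripper opens to 85 mm and grips with 20 to 120 N. Pads are 22 mm wide; open, the fingers measure 114 mm over their backs; the gripper's body (76 mm by 85 mm) begins 54 mm behind the grasp point. The pads swing forward as they close: fully open they stand 13 mm farther back than shut.
Start: joints at [1.163, 0.434, 0.025, 1.573, -0.012, 1.134, -0.075], TCP at [0.188, -0.596, 0.231] pointing down, gripper open.
Joint ranges: [-2.62, 2.62], [-0.44, 2.09], [-1.27, 1.32], [0.08, 2.57], [-1.32, 4.46], [0.12, 2], [-2.74, 2.74]. Speed limits (rad/s): [2.22, 2.22, 3.01, 3.01, 3.14, 3.14, 3.14].

## Interface

Orientations are given as a unit quaternion [w, x, y, z].
In Python, from cell import readout, eyes, order, r gives the robot as it stands.
- The arm moves only by the tool send_rows, never from a script. Its argument "commands" is a list of rows, each an object of numbers: "tx", "ty", "tz": the shift along the tool's x, y, z in m; "rx", "ry", "rz": the turn, a rotation vector about the tool's x, y, z in rad. In form: [{"tx": .., "ty": .., "tz": .., "rx": .., "ry": .., "rz": ..}, ...]. A call has 1 to 20 rows; each row is the pose to reach, as a shift and turn from the pose commanded when the call began, along the tool's axes at that moment; what a row does not reach only later rows make up. A row lasts 1/8 s, in which the tool goes at most 62.5 mm and 10.7 degrees, less where a joint would pass 70% of its speed; a pose out of reach is approached as far as the arm can. A call with a gripper value outside its range is refused whole. "fingers" is the closure in counts, from 0 (fully open) to 255 (shut), set as the call begins (left out, the last holds). The fingers move at their own pace and stop on an object; "newtons" is the grip in N (left out, the last holds). Time passes only in rows, so rows that repeat a pose let the fingers close. It gives the time, the measured TCP pose, the force and the opening at its end, in the units of the state.
- readout.sense(): the state, without advancing time (a new reading comes with each control period).
- eyes.snapshot(name): name is "scene" or "top"; returns a dict with "frame" (480x640x3 uint8, red, green, blue), "depth" (480x640 float32, m along the optical axis (not along the pixel's ray), 0 where there is no reading), "fx", "fy", "cx", "cy" (pixels), "k1" (the pictures are not rectified: a ray, as slopes to the right and down, at radius r is drawn at 1 + k1 r^2 times it, then the intrinsics apply), "view" (4x4, takes a point from world to camera coordinates). Camera axes: x right, y up, looking along -z (the intrinsics and any distortion apply to the point x, -y, -z); pixel columns grow to the right and rows downward; lengths in m; the calibration is good to about 2 mm. A picture is of the moment at which its call begins.
- order.hand_in(): hands the job in, once; it reports no verdict.
Trained networks look in a picture, given as the dict that the camera call returned (one of the last four; its "shot" number tells which), for a name from the list of things; names that differ only in an ending like _2 or _b are one class to them, and where a whole thing is asked for, a point or a joint stands for the part that bears it (a point fixed in the world has none). Each returns a list of dicts, best first, with "score" (0 to 1); they miss things now and then, are a little off and sometimes report something else, mostly with a low value. They report only what shows in the picture. A call takes as long as a camera call. They do not tell look-alikes from the thing itself.
- eyes.look_for(picture, name): "bbox" ([centre column, centre row, width, height] in pixels, round what is visible of it).
- eyes.pinpoint(picture, name): "point" ([column, row] in pixels: a listed point, or the origin of a listed thing).
The state is a dict: "time": time; "joint_pos": joint angles; "qd": joint speeds; "tau": joint torques, N m; "tool_pos": TCP position; "tcp_rot": TCP orientation; "ft_force": force on the tool from outside, world axes, zero at the start; "wrist_torque": the same for the moment, N m; "grip_width": finger opening in m.
Only numpy, scipy, OpenCV 4.12 (cv2) and the standard library are available. Lean on these libraries where they do the work, as an engineer would, in place of code of your own. Each camera call takes 0.05 s, during which the arm holds its last target. There are 200 camera calls.

## Task

Get the lab shaker ready to be carried: slide its deck until the hole in the deck's yellow tab lies over the hole in the grey lug underneath, then put the red-knobbed pin down through both holes until its flange sits fully home on the tab, and let go. Leave the blue-knobbed pin in the wooden block.

Things in the scene. Friction and masses are not known exactly. Their poses are not given: they have to be found in the camera images.
- shaker: White shaker fixed to the bench. Origin on the bench straight below the 32 mm through hole in its grey lug (110 mm wide, top 78 mm up, 20 mm thick, clear below); x runs from the lug to the 260 mm wide housing (35 to 265 mm). Its deck slides along y at 2 to 4 N, stays where left, and starts 50 to 80 mm to +y of lined-up; stops at -40 and +90 mm. The pin passes when the holes are within 10 mm.
- deck_hole (a point): Centre of the 32 mm through hole in the deck's yellow tab (70 mm wide, 8 mm thick), at its top face 90 mm above the bench, just over the lug; axes as the shaker's. Deck handle: upright black bar centred 90 mm along +x from here, 50 mm long (x), 14 mm thick (y), top 132 mm above the bench. From 185 mm along +x: fixed tray of amber bottles, 147 mm high.
- lock_pin: Loose steel pin, RED knob, about 0.12 kg, upright in a fixed wooden block (70 x 150 mm, 60 mm high). Origin: centre of its flange's underside, z up. Flange 50 mm diameter, 5 mm thick; knob 28 mm diameter, 5 to 45 mm above origin; shank 18 mm diameter, from 34 mm below narrowing to an 8 mm tip 50 mm below. y runs along the row of two pins, 74 mm apart: pinch the knob across x.
- blue_pin: Bystander: a pin of the same shape and size with a BLUE knob, in the block's other hole; origin and axes as the red one's. It must stay where it is.
Things that resemble listed ones, but are neither listed nor needed, are in the scene too. Leave any purple look-alike of the lock_pin alone.

How it is judged:
On the way:
1. the deck's hole lies over the lug's hole (within 14 mm along the slide) (y of deck_hole in the frame of shaker between -0.014 and 0.014 m), for 0.2 s.
At the end, for the whole second after the job is handed in: The red-knobbed pin stands upright (within 10 degrees) and at rest through both holes, its flange on the yellow tab (within 5 mm of height), within 12 mm sideways of both hole centres; the blue-knobbed pin is still in its place (within 20 mm) (z of lock_pin in the frame of shaker between 0.085 and 0.095 m and horizontal distance between lock_pin and shaker below 0.012 m and horizontal distance between lock_pin and deck_hole below 0.012 m and angle between lock_pin's own z axis and vertical below 0.17 rad and linear speed of lock_pin below 0.02 m/s and distance of blue_pin from where it was at the start of the episode below 0.02 m); the robot touches nothing.
It fails at once if the blue-knobbed pin is taken out or knocked from its place (moved by more than 20 mm) (distance of blue_pin from where it was at the start of the episode above 0.02 m).
It also fails if it takes over 58 s, if anything falls off the work surface, if the arm or the gripper's body presses on something with over 40 N, if the wrist force passes 120 N, or if a joint passes its speed limit or range.

## Working session

There is one attempt and no reset: what is moved stays moved. The work goes in short steps, Python scripts to look and compute and a tool call to move; the robot and the scene stay as the last step left them, time stands still between calls to the robot, and variables do not carry over. Pictures are saved under pics/ and viewed, about 8 in all and at most 12, crops included, and the job is handed in when it is done.

Besides the shell and the picture viewer there is one more tool, called as name(argument=value, ...) on one line, values as JSON. send_rows: Moves the arm, as the interface text tells. Its arguments: {"type":"object","properties":{"commands":{"type":"array"},"fingers":{"type":"number"},"newtons":{"type":"number"}},"required":["commands"]}

```bash
mkdir -p pics
cat > h.py <<'E'
import numpy as np, cv2
from cell import readout, eyes, order, r
from scipy.spatial.transform import Rotation as R
def ray(p,u,v):
    K=np.array([[p['fx'],0,p['cx']],[0,p['fy'],p['cy']],[0,0,1]])
    # radial k1 model
    q=cv2.undistortPoints(np.array([[[u,v]]],float),K,np.array([p['k1'],0,0,0,0]))[0,0]
    M=np.linalg.inv(np.array(p['view']));d=M[:3,:3]@np.array([q[0],-q[1],-1]);return M[:3,3],d
def atz(p,u,v,z):
    o,d=ray(p,u,v);return o+d*(z-o[2])/d[2]
def atd(p,u,v):
    o,d=ray(p,u,v);return o+d*p['depth'][int(round(v)),int(round(u))]
def save(p,n,box=None,s=1):
    f=p['frame'][:,:,::-1]
    if box: f=f[box[1]:box[3],box[0]:box[2]]
    cv2.imwrite('pics/'+n,cv2.resize(f,None,fx=s,fy=s,interpolation=cv2.INTER_CUBIC))
def pix(p,X):
    c=np.array(p['view'])@np.append(X,1);a=np.array([c[0],-c[1]])/-c[2];a=a*(1+p['k1']*(a@a))
    return a*[p['fx'],p['fy']]+[p['cx'],p['cy']]
E
python3 - <<'E'
from h import *
np.set_printoptions(precision=3,suppress=True)
s=readout.sense();print(s['tool_pos'],s['tcp_rot'],s['grip_width'],s['time'])
Z={'shaker':.078,'deck_hole':.09,'lock_pin':.06,'blue_pin':.06}
for n in('scene','top'):
    p=eyes.snapshot(n);save(p,n+'1.png')
    print(n,np.linalg.inv(p['view'])[:3,3])
    for k in Z:
        for q in eyes.pinpoint(p,k)[:3]: print(k,q['score'],np.array(q['point']),atz(p,*q['point'],Z[k]),atd(p,*q['point']))
        print([(round(b['score'],2),np.round(b['bbox'])) for b in eyes.look_for(p,k)[:3]])
E
```

```text
[ 0.187 -0.596  0.231] [-0.001  0.988  0.152 -0.   ] 0.08524811233153015 0.0
scene [1.124 0.248 0.752]
shaker 0.78 [190.1 239.7] [ 0.554 -0.177  0.078] [ 0.581 -0.158  0.109]
[(0.71, array([137., 282., 223., 187.]))]
deck_hole 0.56 [210.4 209. ] [ 0.487 -0.174  0.09 ] [ 0.473 -0.183  0.076]
[(0.65, array([167., 269., 163., 154.]))]
lock_pin 0.97 [405.3 238.2] [0.407 0.149 0.06 ] [0.406 0.149 0.059]
lock_pin 0.81 [399.5 280.5] [0.504 0.164 0.06 ] [0.515 0.166 0.073]
lock_pin 0.54 [447.5 296.7] [0.51  0.242 0.06 ] [0.525 0.242 0.077]
[(0.97, array([407., 234.,  30.,  40.])), (0.86, array([404., 276.,  34.,  38.]))]
blue_pin 0.61 [448.3 294.5] [0.505 0.242 0.06 ] [0.526 0.242 0.083]
[(0.67, array([450., 291.,  35.,  37.]))]
top [0.361 0.01  0.889]
shaker 0.97 [468.8 224.9] [ 0.485 -0.201  0.078] [ 0.483 -0.198  0.091]
[(0.87, array([469., 157., 171., 183.]))]
deck_hole 0.79 [452.2 218.7] [ 0.493 -0.172  0.09 ] [ 0.495 -0.175  0.078]
[(0.63, array([444., 157., 114., 183.]))]
lock_pin 0.82 [237.  218.8] [0.496 0.175 0.06 ] [0.489 0.167 0.104]
lock_pin 0.77 [250.2 278.5] [0.398 0.151 0.06 ] [0.396 0.144 0.096]
[(0.81, array([239., 217.,  28.,  23.])), (0.77, array([255., 281.,  26.,  29.]))]
blue_pin 0.87 [195.8 208.7] [0.513 0.245 0.06 ] [0.505 0.233 0.104]
[(0.63, array([197., 211.,  28.,  28.]))]
```

View pics/scene1.png

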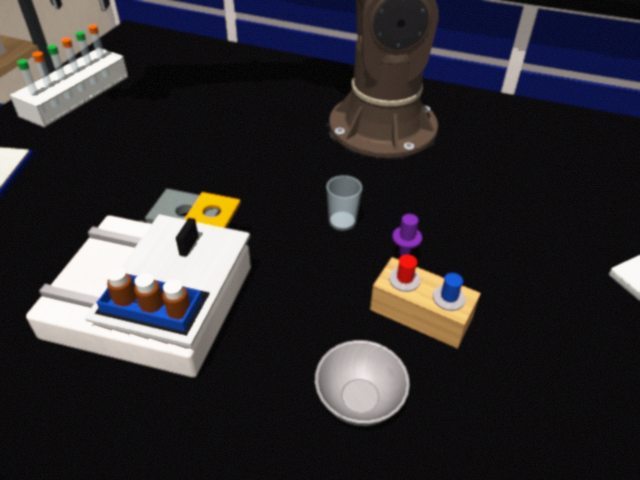

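View pics/top1.png

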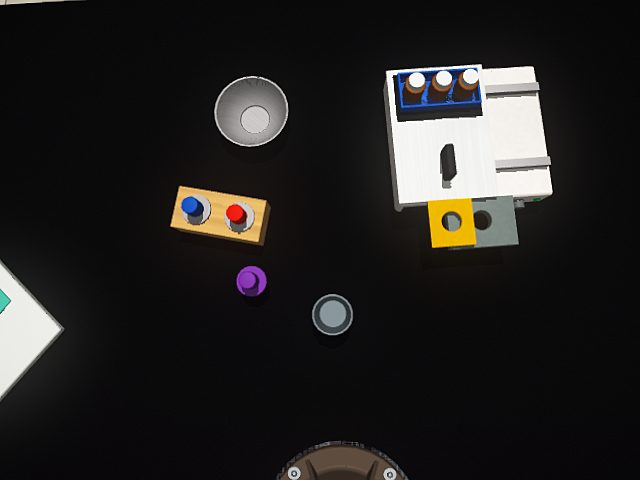

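The red-knobbed pin is at top (237,217) and scene (406,270). Blue is at top (195,209), and the purple look-alike at top (252,281) is standing loose. Red in the wooden block is the one that fits. The yellow tab hole is at top (452,221) and the lug hole at about (483,220). Next I'll rectify crops to get the yaw and confirm these.

Run:
```python
from h import *
np.set_printoptions(precision=4,suppress=True)
p=eyes.snapshot('top')
def ortho(x0,x1,y0,y1,z,s):
    xs=np.arange(x1,x0,-s);ys=np.arange(y1,y0,-s)
    m=np.array([[pix(p,[x,y,z]) for y in ys] for x in xs],np.float32)
    return cv2.remap(p['frame'],m[...,0],m[...,1],cv2.INTER_CUBIC)
A=ortho(.42,.72,-.34,-.06,.09,.0007)
B=ortho(.36,.56,.10,.29,.09,.0007)
B=cv2.copyMakeBorder(B,0,A.shape[0]-B.shape[0],0,0,cv2.BORDER_CONSTANT)
cv2.imwrite('pics/o1.png',np.hstack([A,B])[:,:,::-1]);print(A.shape,B.shape)
hsv=cv2.cvtColor(p['frame'],cv2.COLOR_RGB2HSV)
def mask(l,h,box):
    m=cv2.inRange(hsv,np.array(l),np.array(h));k=np.zeros_like(m);k[box[1]:box[3],box[0]:box[2]]=1;return m*k
def rect(m,z):
    c=max(cv2.findContours(m,cv2.RETR_EXTERNAL,cv2.CHAIN_APPROX_NONE)[0],key=cv2.contourArea)
    w=np.array([atz(p,*q,z)[:2] for q in c[:,0].astype(float)],np.float32)
    return cv2.minAreaRect(w*1000)
print('tab',rect(mask([18,120,80],[32,255,255],(420,180,490,260)),.09))
print('wood',rect(mask([8,50,60],[25,255,255],(160,170,280,250)),.06))
for n,l,h in(('red',[0,150,80],[5,255,255]),('blue',[105,150,60],[125,255,255])):
    m=mask(l,h,(170,180,270,250));ys,xs=np.nonzero(m)
    t=m.copy(); d=p['depth']
    P=np.array([atd(p,x,y) for x,y in zip(xs,ys)]);top=P[P[:,2]>P[:,2].max()-.006]
    print(n,len(P),P[:,2].max(),np.median(top,0),(top.max(0)+top.min(0))/2)
# handle: dark pixels high
P=np.array([atd(p,x,y) for y in range(135,190) for x in range(430,475)])
t=P[(P[:,2]>.118)&(P[:,2]<.15)];print('handle',len(t),cv2.minAreaRect((t[:,:2]*1000).astype(np.float32)),np.median(t,0))
# lug: depth about .078 height
P=np.array([atd(p,x,y) for y in range(190,260) for x in range(472,530)])
t=P[(P[:,2]>.07)&(P[:,2]<.084)&(P[:,0]<.525)];print('lug',len(t),t.min(0),t.max(0))
# deck height/housing
print(atd(p,420,150),atd(p,520,130),atd(p,443,85))
# glass, bowl
for u,v in((333,300),(333,315),(252,281),(250,82)):print(atd(p,u,v))
```

```text
(429, 401, 3) (429, 272, 3)
tab ((487.09735107421875, -170.6239013671875), (75.766357421875, 71.50208282470703), 4.6209635734558105)
wood ((503.06005859375, 204.12278747558594), (160.69692993164062, 76.14867401123047), 80.2969970703125)
red 279 0.8891141835622894 [0.3608 0.0103 0.8891] [0.3608 0.0103 0.8891]
blue 289 0.8891141835622894 [0.3608 0.0103 0.8891] [0.3608 0.0103 0.8891]
handle 328 ((578.6907348632812, -162.9412384033203), (51.28178787231445, 13.631612777709961), 4.314584255218506) [ 0.577  -0.1616  0.1312]
lug 1652 [ 0.4498 -0.2804  0.07  ] [ 0.5248 -0.2043  0.0827]
[ 0.6045 -0.1231  0.0913] [ 0.6484 -0.297   0.0665] [ 0.6924 -0.1523  0.1447]
[0.3648 0.0163 0.0021]
[0.3393 0.0161 0.0047]
[0.3925 0.1416 0.0956]
[0.7442 0.1646 0.0422]
```

View pics/o1.png

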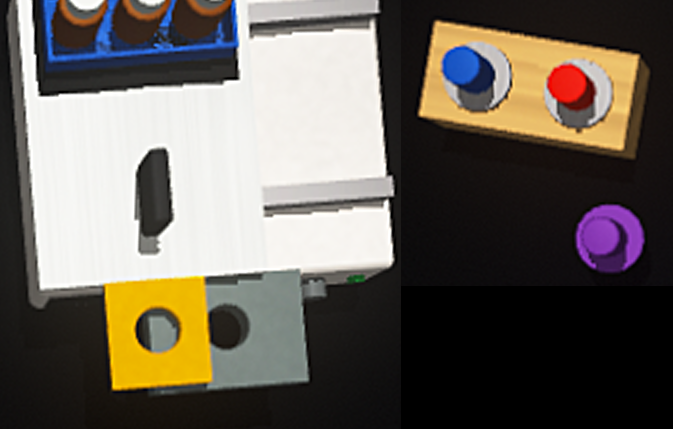

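The rectified view (0.7 mm/px) shows the tab hole at (158,330), the lug hole's right rim at x=249, the handle at (153,192) and the red knob at (571,83).

- **Deck hole:** (0.489, -0.170). The handle measurement gives the same point.
- **Lug hole:** about (0.492, -0.222), so the deck must slide about -52 mm along the shaker's y, which is yawed 4.4°.
- **Red pin:** (0.498, 0.169), with the block's row direction at 80.3°.

I'll grip the deck handle first.

```bash
cat >> h.py <<'E'
def go(x,y,z,yaw):
    s=readout.sense();q=s['tcp_rot'];T=R.from_quat([q[1],q[2],q[3],q[0]])
    c,n=np.cos(np.radians(yaw)),np.sin(np.radians(yaw))
    D=R.from_matrix(np.array([[c,n,0],[n,-c,0],[0,0,-1]]))
    t=T.inv().apply(np.array([x,y,z])-s['tool_pos']);w=(T.inv()*D).as_rotvec()
    print('go',np.round(t,4),np.round(w,4),'t',round(s['time'],2))
E
python3 -c "
from h import *
go(.579,-.163,.231,4.4)"
```

```text
go [ 5.034e-01 -2.958e-01  3.000e-04] [0.     0.     0.2279] t 0.95
```

send_rows(commands=[{"tx": 0.503, "ty": -0.296, "tz": 0, "rz": 0.228}, {"tx": 0.503, "ty": -0.296, "tz": 0, "rz": 0.228}, {"tx": 0.503, "ty": -0.296, "tz": 0, "rz": 0.228}, {"tx": 0.503, "ty": -0.296, "tz": 0, "rz": 0.228}, {"tx": 0.503, "ty": -0.296, "tz": 0, "rz": 0.228}, {"tx": 0.503, "ty": -0.296, "tz": 0, "rz": 0.228}, {"tx": 0.503, "ty": -0.296, "tz": 0, "rz": 0.228}, {"tx": 0.503, "ty": -0.296, "tz": 0, "rz": 0.228}, {"tx": 0.503, "ty": -0.296, "tz": 0, "rz": 0.228}, {"tx": 0.503, "ty": -0.296, "tz": 0, "rz": 0.228}, {"tx": 0.503, "ty": -0.296, "tz": 0, "rz": 0.228}, {"tx": 0.503, "ty": -0.296, "tz": 0, "rz": 0.228}, {"tx": 0.503, "ty": -0.296, "tz": 0, "rz": 0.228}, {"tx": 0.503, "ty": -0.296, "tz": 0, "rz": 0.228}], fingers=0, newtons=30)

```text
schema error: expected keys tx, ty, tz, rx, ry, rz
```

```bash
python3 -c "
from h import *
go(.579,-.163,.103,4.4);print(readout.sense()['ft_force'],readout.sense()['joint_pos'])"
```

```text
go [ 0.5034 -0.2958  0.1283] [0.     0.     0.2279] t 0.95
[ 0.73471308  0.29764287 -0.28313885] [ 1.16340925  0.43452837  0.02502049  1.57320293 -0.01159567  1.13398787
 -0.07514016]
```

send_rows(commands=[{"tx": 0.503, "ty": -0.296, "tz": 0, "rx": 0, "ry": 0, "rz": 0.228}, {"tx": 0.503, "ty": -0.296, "tz": 0, "rx": 0, "ry": 0, "rz": 0.228}, {"tx": 0.503, "ty": -0.296, "tz": 0, "rx": 0, "ry": 0, "rz": 0.228}, {"tx": 0.503, "ty": -0.296, "tz": 0, "rx": 0, "ry": 0, "rz": 0.228}, {"tx": 0.503, "ty": -0.296, "tz": 0, "rx": 0, "ry": 0, "rz": 0.228}, {"tx": 0.503, "ty": -0.296, "tz": 0, "rx": 0, "ry": 0, "rz": 0.228}, {"tx": 0.503, "ty": -0.296, "tz": 0, "rx": 0, "ry": 0, "rz": 0.228}, {"tx": 0.503, "ty": -0.296, "tz": 0, "rx": 0, "ry": 0, "rz": 0.228}, {"tx": 0.503, "ty": -0.296, "tz": 0, "rx": 0, "ry": 0, "rz": 0.228}, {"tx": 0.503, "ty": -0.296, "tz": 0, "rx": 0, "ry": 0, "rz": 0.228}, {"tx": 0.503, "ty": -0.296, "tz": 0, "rx": 0, "ry": 0, "rz": 0.228}, {"tx": 0.503, "ty": -0.296, "tz": 0, "rx": 0, "ry": 0, "rz": 0.228}, {"tx": 0.503, "ty": -0.296, "tz": 0, "rx": 0, "ry": 0, "rz": 0.228}, {"tx": 0.503, "ty": -0.296, "tz": 0, "rx": 0, "ry": 0, "rz": 0.228}], fingers=0, newtons=30)

```text
time: 2.7
tool_pos: [0.578, -0.1642, 0.2315]
tcp_rot: [0.0, 0.999, 0.037, 0.0]
ft_force: [-0.1, -0.4, 1.2]
grip_width: 0.0854
```

```bash
python3 -c "
from h import *
go(.579,-.163,.103,4.4);print(readout.sense()['ft_force'],readout.sense()['joint_pos'])"
```

```text
go [ 0.0011 -0.0012  0.1285] [ 0.0004 -0.     -0.002 ] t 2.7
[-0.0857236  -0.35928286  1.21666671] [ 0.28052238  0.40204579 -0.130544    1.62519043  0.0571086   1.1179547
 -1.36073509]
```

send_rows(commands=[{"tx": 0.001, "ty": -0.001, "tz": 0.05, "rx": 0, "ry": 0, "rz": 0}, {"tx": 0.001, "ty": -0.001, "tz": 0.09, "rx": 0, "ry": 0, "rz": 0}, {"tx": 0.001, "ty": -0.001, "tz": 0.115, "rx": 0, "ry": 0, "rz": 0}, {"tx": 0.001, "ty": -0.001, "tz": 0.128, "rx": 0, "ry": 0, "rz": 0}, {"tx": 0.001, "ty": -0.001, "tz": 0.128, "rx": 0, "ry": 0, "rz": 0}, {"tx": 0.001, "ty": -0.001, "tz": 0.128, "rx": 0, "ry": 0, "rz": 0}])

```text
time: 3.45
tool_pos: [0.5803, -0.1621, 0.1045]
tcp_rot: [0.0, 0.999, 0.038, 0.001]
ft_force: [0.8, -0.1, 0.8]
grip_width: 0.0853
```

send_rows(commands=[{"tx": 0, "ty": 0, "tz": 0, "rx": 0, "ry": 0, "rz": 0}, {"tx": 0, "ty": 0, "tz": 0, "rx": 0, "ry": 0, "rz": 0}, {"tx": 0, "ty": 0, "tz": 0, "rx": 0, "ry": 0, "rz": 0}, {"tx": 0, "ty": 0, "tz": 0, "rx": 0, "ry": 0, "rz": 0}, {"tx": 0, "ty": 0, "tz": 0, "rx": 0, "ry": 0, "rz": 0}, {"tx": 0, "ty": 0, "tz": 0, "rx": 0, "ry": 0, "rz": 0}, {"tx": 0, "ty": 0, "tz": 0, "rx": 0, "ry": 0, "rz": 0}, {"tx": 0, "ty": 0, "tz": 0, "rx": 0, "ry": 0, "rz": 0}], fingers=255, newtons=25)

```text
time: 4.45
tool_pos: [0.5796, -0.1622, 0.1036]
tcp_rot: [0.0, 0.999, 0.038, 0.0]
ft_force: [-1.4, -2.6, 5.6]
grip_width: 0.0136
```

Gripped at 13.6 mm, which matches the 14 mm handle. Now I'll slide it 52 mm along tool +y (the shaker's -y).

send_rows(commands=[{"tx": 0, "ty": 0.01, "tz": 0, "rx": 0, "ry": 0, "rz": 0}, {"tx": 0, "ty": 0.02, "tz": 0, "rx": 0, "ry": 0, "rz": 0}, {"tx": 0, "ty": 0.03, "tz": 0, "rx": 0, "ry": 0, "rz": 0}, {"tx": 0, "ty": 0.04, "tz": 0, "rx": 0, "ry": 0, "rz": 0}, {"tx": 0, "ty": 0.048, "tz": 0, "rx": 0, "ry": 0, "rz": 0}, {"tx": 0, "ty": 0.052, "tz": 0, "rx": 0, "ry": 0, "rz": 0}, {"tx": 0, "ty": 0.052, "tz": 0, "rx": 0, "ry": 0, "rz": 0}, {"tx": 0, "ty": 0.052, "tz": 0, "rx": 0, "ry": 0, "rz": 0}, {"tx": 0, "ty": 0.052, "tz": 0, "rx": 0, "ry": 0, "rz": 0}])

```text
time: 5.58
tool_pos: [0.5837, -0.2137, 0.1036]
tcp_rot: [0.0, 0.999, 0.038, 0.0]
ft_force: [-0.4, -1.6, 5.0]
grip_width: 0.0135
```

send_rows(commands=[{"tx": 0, "ty": 0, "tz": 0, "rx": 0, "ry": 0, "rz": 0}, {"tx": 0, "ty": 0, "tz": 0, "rx": 0, "ry": 0, "rz": 0}, {"tx": 0, "ty": 0, "tz": 0, "rx": 0, "ry": 0, "rz": 0}, {"tx": 0, "ty": 0, "tz": 0, "rx": 0, "ry": 0, "rz": 0}, {"tx": 0, "ty": 0, "tz": 0, "rx": 0, "ry": 0, "rz": 0}, {"tx": 0, "ty": 0, "tz": -0.03, "rx": 0, "ry": 0, "rz": 0}, {"tx": 0, "ty": 0, "tz": -0.08, "rx": 0, "ry": 0, "rz": 0}, {"tx": 0, "ty": 0, "tz": -0.13, "rx": 0, "ry": 0, "rz": 0}, {"tx": 0, "ty": 0, "tz": -0.13, "rx": 0, "ry": 0, "rz": 0}], fingers=0)

```text
time: 6.7
tool_pos: [0.5858, -0.2143, 0.238]
tcp_rot: [0.001, 0.999, 0.038, 0.004]
ft_force: [-0.0, 0.3, -0.9]
grip_width: 0.0852
```

```bash
python3 -c "
from h import *
go(.498,.169,.231,80.3);print(readout.sense()['ft_force'])"
```

```text
go [-0.0583 -0.3889  0.0054] [ 0.0074 -0.0046 -1.3249] t 6.7
[-0.00707263  0.25241381 -0.88261236]
```

send_rows(commands=[{"tx": -0.058, "ty": -0.389, "tz": 0.005, "rx": 0.007, "ry": -0.005, "rz": -1.325}, {"tx": -0.058, "ty": -0.389, "tz": 0.005, "rx": 0.007, "ry": -0.005, "rz": -1.325}, {"tx": -0.058, "ty": -0.389, "tz": 0.005, "rx": 0.007, "ry": -0.005, "rz": -1.325}, {"tx": -0.058, "ty": -0.389, "tz": 0.005, "rx": 0.007, "ry": -0.005, "rz": -1.325}, {"tx": -0.058, "ty": -0.389, "tz": 0.005, "rx": 0.007, "ry": -0.005, "rz": -1.325}, {"tx": -0.058, "ty": -0.389, "tz": 0.005, "rx": 0.007, "ry": -0.005, "rz": -1.325}, {"tx": -0.058, "ty": -0.389, "tz": 0.005, "rx": 0.007, "ry": -0.005, "rz": -1.325}, {"tx": -0.058, "ty": -0.389, "tz": 0.005, "rx": 0.007, "ry": -0.005, "rz": -1.325}, {"tx": -0.058, "ty": -0.389, "tz": 0.005, "rx": 0.007, "ry": -0.005, "rz": -1.325}, {"tx": -0.058, "ty": -0.389, "tz": 0.005, "rx": 0.007, "ry": -0.005, "rz": -1.325}, {"tx": -0.058, "ty": -0.389, "tz": 0.005, "rx": 0.007, "ry": -0.005, "rz": -1.325}, {"tx": -0.058, "ty": -0.389, "tz": 0.005, "rx": 0.007, "ry": -0.005, "rz": -1.325}])

```text
time: 8.2
tool_pos: [0.496, 0.1693, 0.2283]
tcp_rot: [-0.003, 0.765, 0.644, -0.002]
ft_force: [-0.4, 0.2, -0.3]
grip_width: 0.0854
```

Run:
```python
from h import *
go(.498,.169,.071,80.3)
p=eyes.snapshot('scene');q=eyes.snapshot('top')
def crop(p,b,s): return cv2.resize(p['frame'][b[1]:b[3],b[0]:b[2]],s,interpolation=cv2.INTER_CUBIC)
im=np.vstack([crop(p,(130,160,270,260),(560,400))])
im2=crop(q,(400,140,560,260),(560,400))
im3=crop(p,(330,160,530,360),(400,400))
cv2.imwrite('pics/c2.png',np.hstack([cv2.resize(np.vstack([im,im2]),(400,570)),cv2.resize(im3,(400,570))])[:,:,::-1])
# deck hole and handle from top
P=np.array([atd(q,x,y) for y in range(135,190) for x in range(430,520)])
t=P[(P[:,2]>.118)&(P[:,2]<.15)];print('handle',len(t),cv2.minAreaRect((t[:,:2]*1000).astype(np.float32)) if len(t)>5 else 0)
for n in('deck_hole','shaker'):
  for pp in(p,q):
    for d in eyes.pinpoint(pp,n)[:1]:print(n,d['score'],d['point'],atz(pp,*d['point'],.09))
```

```text
go [0.     0.0033 0.1573] [-0.0079 -0.0002 -0.0011] t 8.2
handle 367 ((582.3508911132812, -212.92454528808594), (49.22449493408203, 14.876312255859375), 4.05730676651001)
deck_hole 0.95 [184.1, 203.6] [ 0.49056429 -0.22246418  0.09      ]
deck_hole 0.71 [483.3, 217.7] [ 0.49467691 -0.22152238  0.09      ]
shaker 0.86 [190.8, 238.6] [ 0.56201087 -0.1700278   0.09      ]
shaker 0.98 [468.2, 229.0] [ 0.47649548 -0.19685364  0.09      ]
```

View pics/c2.png

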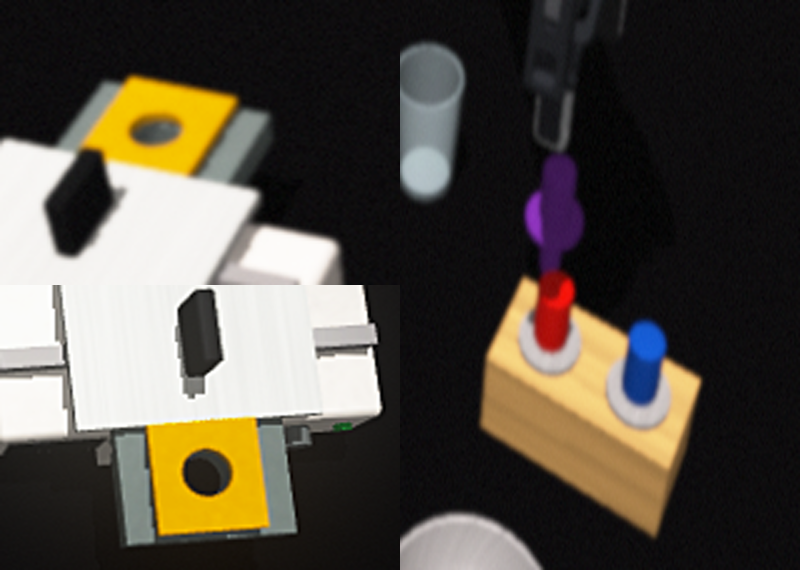

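The deck looks lined up: in the lower-left crop the grey lug margins either side of the tab are equal, and the tab hole at (207,472) is dark through. The right-hand crop confirms the red knob at (555,310) in the wooden block, with blue at (643,355) and purple behind. Descending on red.

send_rows(commands=[{"tx": 0, "ty": 0.003, "tz": 0.05, "rx": -0.008, "ry": 0, "rz": 0}, {"tx": 0, "ty": 0.003, "tz": 0.09, "rx": -0.008, "ry": 0, "rz": 0}, {"tx": 0, "ty": 0.003, "tz": 0.12, "rx": -0.008, "ry": 0, "rz": 0}, {"tx": 0, "ty": 0.003, "tz": 0.145, "rx": -0.008, "ry": 0, "rz": 0}, {"tx": 0, "ty": 0.003, "tz": 0.156, "rx": -0.008, "ry": 0, "rz": 0}, {"tx": 0, "ty": 0.003, "tz": 0.156, "rx": -0.008, "ry": 0, "rz": 0}, {"tx": 0, "ty": 0.003, "tz": 0.156, "rx": -0.008, "ry": 0, "rz": 0}])

```text
time: 9.38
tool_pos: [0.4982, 0.1698, 0.0732]
tcp_rot: [0.0, 0.764, 0.645, 0.001]
ft_force: [0.8, 0.2, -0.1]
grip_width: 0.085
```

send_rows(commands=[{"tx": 0, "ty": 0, "tz": 0, "rx": 0, "ry": 0, "rz": 0}, {"tx": 0, "ty": 0, "tz": 0, "rx": 0, "ry": 0, "rz": 0}, {"tx": 0, "ty": 0, "tz": 0, "rx": 0, "ry": 0, "rz": 0}, {"tx": 0, "ty": 0, "tz": 0, "rx": 0, "ry": 0, "rz": 0}, {"tx": 0, "ty": 0, "tz": 0, "rx": 0, "ry": 0, "rz": 0}, {"tx": 0, "ty": 0, "tz": 0, "rx": 0, "ry": 0, "rz": 0}, {"tx": 0, "ty": 0, "tz": 0, "rx": 0, "ry": 0, "rz": 0}, {"tx": 0, "ty": 0, "tz": 0, "rx": 0, "ry": 0, "rz": 0}], fingers=255, newtons=40)

```text
time: 10.38
tool_pos: [0.4978, 0.1695, 0.0727]
tcp_rot: [0.0, 0.764, 0.645, 0.0]
ft_force: [-0.5, -0.9, 6.2]
grip_width: 0.0273
```

Gripped at 27.3 mm, which matches the 28 mm knob. Lifting straight up.

send_rows(commands=[{"tx": 0, "ty": 0, "tz": -0.02, "rx": 0, "ry": 0, "rz": 0}, {"tx": 0, "ty": 0, "tz": -0.04, "rx": 0, "ry": 0, "rz": 0}, {"tx": 0, "ty": 0, "tz": -0.065, "rx": 0, "ry": 0, "rz": 0}, {"tx": 0, "ty": 0, "tz": -0.1, "rx": 0, "ry": 0, "rz": 0}, {"tx": 0, "ty": 0, "tz": -0.15, "rx": 0, "ry": 0, "rz": 0}, {"tx": 0, "ty": 0, "tz": -0.16, "rx": 0, "ry": 0, "rz": 0}, {"tx": 0, "ty": 0, "tz": -0.16, "rx": 0, "ry": 0, "rz": 0}])

```text
time: 11.25
tool_pos: [0.4976, 0.1693, 0.2324]
tcp_rot: [0.0, 0.764, 0.645, 0.0]
ft_force: [0.4, -1.3, -1.6]
grip_width: 0.0271
```

```bash
python3 -c "
from h import *
go(.4925,-.221,.22,80.3);s=readout.sense();print(s['ft_force'],s['grip_width'])"
```

```text
go [-0.3856  0.0607  0.0122] [ 0.0008 -0.0004 -0.    ] t 11.25
[ 0.41738497 -1.25769945 -1.60219969] 0.027103223384280478
```

send_rows(commands=[{"tx": -0.045, "ty": 0.007, "tz": 0, "rx": 0, "ry": 0, "rz": 0}, {"tx": -0.09, "ty": 0.014, "tz": 0, "rx": 0, "ry": 0, "rz": 0}, {"tx": -0.14, "ty": 0.022, "tz": 0, "rx": 0, "ry": 0, "rz": 0}, {"tx": -0.19, "ty": 0.03, "tz": 0, "rx": 0, "ry": 0, "rz": 0}, {"tx": -0.24, "ty": 0.038, "tz": 0, "rx": 0, "ry": 0, "rz": 0}, {"tx": -0.29, "ty": 0.046, "tz": 0, "rx": 0, "ry": 0, "rz": 0}, {"tx": -0.335, "ty": 0.053, "tz": 0, "rx": 0, "ry": 0, "rz": 0}, {"tx": -0.37, "ty": 0.058, "tz": 0, "rx": 0, "ry": 0, "rz": 0}, {"tx": -0.3856, "ty": 0.0607, "tz": 0.012, "rx": 0, "ry": 0, "rz": 0}, {"tx": -0.3856, "ty": 0.0607, "tz": 0.012, "rx": 0, "ry": 0, "rz": 0}, {"tx": -0.3856, "ty": 0.0607, "tz": 0.012, "rx": 0, "ry": 0, "rz": 0}, {"tx": -0.3856, "ty": 0.0607, "tz": 0.012, "rx": 0, "ry": 0, "rz": 0}])

```text
time: 12.75
tool_pos: [0.4929, -0.2193, 0.2203]
tcp_rot: [-0.0, 0.763, 0.646, 0.0]
ft_force: [0.3, 0.3, -0.8]
grip_width: 0.0272
```

Run:
```python
from h import *
go(.4925,-.221,.17,80.3)
p=eyes.snapshot('scene')
cv2.imwrite('pics/c3.png',cv2.resize(p['frame'][90:260,100:300],(800,600)[0:1]+(680,))[:600,:,::-1])
for k,z in(('lock_pin',0.22-.0127),('deck_hole',.09)):
  for d in eyes.pinpoint(p,k)[:3]:print(k,d['score'],d['point'],atz(p,*d['point'],z))
print('expected px pin origin',pix(p,[.4925,-.221,.207]),'tip',pix(p,[.4925,-.221,.157]),'hole',pix(p,[.4925,-.221,.09]))
```

```text
go [-0.0018 -0.0002  0.0503] [ 0.0003 -0.0007  0.0027] t 12.75
lock_pin 0.84 [170.5, 147.2] [ 0.49210034 -0.22543565  0.2073    ]
lock_pin 0.62 [406.9, 239.7] [0.56178336 0.17294825 0.2073    ]
deck_hole 0.74 [183.1, 203.4] [ 0.49071316 -0.22430148  0.09      ]
expected px pin origin [172.91160609 148.11048575] tip [178.03302249 173.41738162] hole [184.29411428 204.498872  ]
```

View pics/c3.png

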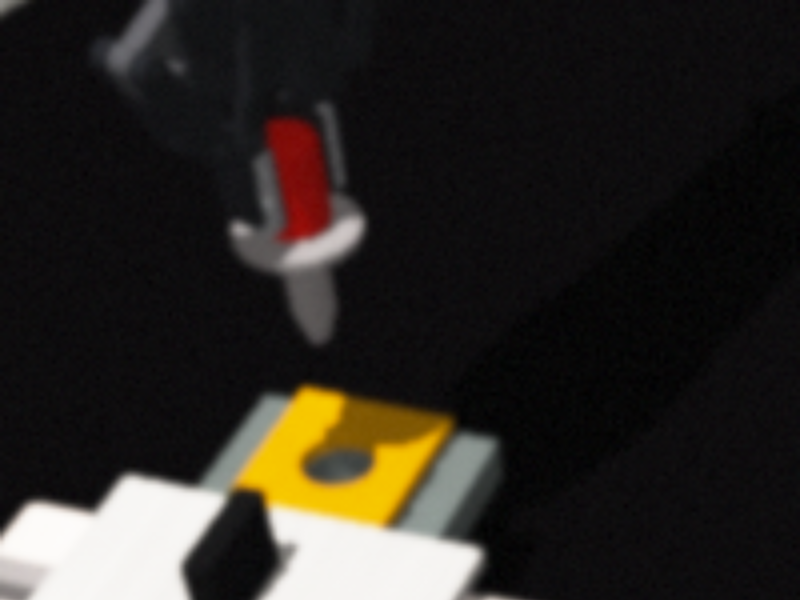

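The pin hangs upright, with its tip at crop (318,342). The hole at (337,463) is at the predicted pixel. I'll lower it with the 2 mm correction.

send_rows(commands=[{"tx": -0.002, "ty": 0, "tz": 0.02, "rx": 0, "ry": 0, "rz": 0.002}, {"tx": -0.002, "ty": 0, "tz": 0.04, "rx": 0, "ry": 0, "rz": 0.002}, {"tx": -0.002, "ty": 0, "tz": 0.055, "rx": 0, "ry": 0, "rz": 0.002}, {"tx": -0.002, "ty": 0, "tz": 0.065, "rx": 0, "ry": 0, "rz": 0.002}, {"tx": -0.002, "ty": 0, "tz": 0.075, "rx": 0, "ry": 0, "rz": 0.002}, {"tx": -0.002, "ty": 0, "tz": 0.085, "rx": 0, "ry": 0, "rz": 0.002}, {"tx": -0.002, "ty": 0, "tz": 0.085, "rx": 0, "ry": 0, "rz": 0.002}])

```text
time: 13.78
tool_pos: [0.4918, -0.2227, 0.1344]
tcp_rot: [-0.001, 0.765, 0.644, -0.0]
ft_force: [-0.6, -1.4, -1.4]
grip_width: 0.0268
```

No contact so far, and the tip is already inside both holes. Continuing down.

send_rows(commands=[{"tx": 0.001, "ty": 0, "tz": 0.008, "rx": 0, "ry": 0, "rz": 0}, {"tx": 0.001, "ty": 0, "tz": 0.016, "rx": 0, "ry": 0, "rz": 0}, {"tx": 0.001, "ty": 0, "tz": 0.023, "rx": 0, "ry": 0, "rz": 0}, {"tx": 0.001, "ty": 0, "tz": 0.028, "rx": 0, "ry": 0, "rz": 0}, {"tx": 0.001, "ty": 0, "tz": 0.03, "rx": 0, "ry": 0, "rz": 0}, {"tx": 0.001, "ty": 0, "tz": 0.031, "rx": 0, "ry": 0, "rz": 0}, {"tx": 0.001, "ty": 0, "tz": 0.031, "rx": 0, "ry": 0, "rz": 0}])

```text
time: 14.65
tool_pos: [0.4924, -0.2219, 0.1043]
tcp_rot: [0.0, 0.765, 0.644, 0.0]
ft_force: [0.3, -0.1, -1.0]
grip_width: 0.027
```

send_rows(commands=[{"tx": 0, "ty": 0, "tz": 0.001, "rx": 0, "ry": 0, "rz": 0}, {"tx": 0, "ty": 0, "tz": 0.001, "rx": 0, "ry": 0, "rz": 0}])

```text
time: 14.9
tool_pos: [0.4923, -0.2219, 0.1032]
tcp_rot: [-0.0, 0.765, 0.644, 0.0]
ft_force: [-0.1, -0.1, -1.0]
grip_width: 0.027
```

send_rows(commands=[{"tx": 0, "ty": 0, "tz": 0, "rx": 0, "ry": 0, "rz": 0}, {"tx": 0, "ty": 0, "tz": 0, "rx": 0, "ry": 0, "rz": 0}, {"tx": 0, "ty": 0, "tz": 0, "rx": 0, "ry": 0, "rz": 0}, {"tx": 0, "ty": 0, "tz": 0, "rx": 0, "ry": 0, "rz": 0}, {"tx": 0, "ty": 0, "tz": 0, "rx": 0, "ry": 0, "rz": 0}], fingers=115)

```text
time: 15.52
tool_pos: [0.4923, -0.2219, 0.1032]
tcp_rot: [-0.0, 0.765, 0.644, 0.0]
ft_force: [-0.1, -0.4, -0.0]
grip_width: 0.0467
```

Released at 46.7 mm opening. I'll lift, then move aside toward +y so both cameras can see the pin.

send_rows(commands=[{"tx": 0, "ty": 0, "tz": -0.02, "rx": 0, "ry": 0, "rz": 0}, {"tx": 0, "ty": 0, "tz": -0.05, "rx": 0, "ry": 0, "rz": 0}, {"tx": 0, "ty": 0, "tz": -0.1, "rx": 0, "ry": 0, "rz": 0}, {"tx": 0, "ty": 0, "tz": -0.14, "rx": 0, "ry": 0, "rz": 0}, {"tx": 0.06, "ty": 0, "tz": -0.14, "rx": 0, "ry": 0, "rz": 0}, {"tx": 0.12, "ty": 0, "tz": -0.14, "rx": 0, "ry": 0, "rz": 0}, {"tx": 0.18, "ty": 0, "tz": -0.14, "rx": 0, "ry": 0, "rz": 0}, {"tx": 0.22, "ty": 0, "tz": -0.14, "rx": 0, "ry": 0, "rz": 0}, {"tx": 0.22, "ty": 0, "tz": -0.14, "rx": 0, "ry": 0, "rz": 0}, {"tx": 0.22, "ty": 0, "tz": -0.14, "rx": 0, "ry": 0, "rz": 0}])

```text
time: 16.77
tool_pos: [0.5297, -0.006, 0.2431]
tcp_rot: [0.0, 0.765, 0.644, -0.0]
ft_force: [0.4, -0.6, 0.4]
grip_width: 0.0469
```

Run:
```python
from h import *
p=eyes.snapshot('scene');q=eyes.snapshot('top')
def crop(p,b): return cv2.resize(p['frame'][b[1]:b[3],b[0]:b[2]],(400,400),interpolation=cv2.INTER_CUBIC)
cv2.imwrite('pics/c4.png',np.hstack([crop(p,(130,150,240,260)),crop(q,(420,150,530,260))])[:,:,::-1])
for n,pp in(('scene',p),('top',q)):
  for k,z in(('lock_pin',.09),('blue_pin',.06)):
    for d in eyes.pinpoint(pp,k)[:3]:print(n,k,d['score'],d['point'],atz(pp,*d['point'],z))
print('knob top expected',pix(q,[.4925,-.222,.135]),pix(p,[.4925,-.222,.135]))
P=np.array([atd(q,x,y) for y in range(205,240) for x in range(465,515)]);t=P[(P[:,2]>.125)&(P[:,2]<.16)]
print('knob top',len(t),np.median(t,0))
```

```text
scene lock_pin 0.69 [408.0, 240.2] [0.44120541 0.1587743  0.09      ]
scene blue_pin 0.67 [448.9, 296.2] [0.50806749 0.24357687 0.06      ]
top lock_pin 0.98 [255.3, 279.0] [0.39589863 0.13744428 0.09      ]
top blue_pin 0.95 [195.6, 208.8] [0.51280031 0.24564971 0.06      ]
knob top expected [492.12312857 214.2111128 ] [179.62263973 183.82219242]
knob top 0 [nan nan nan]
  return _methods._mean(a, axis=axis, dtype=dtype,
  ret = um.true_divide(
```

View pics/c4.png

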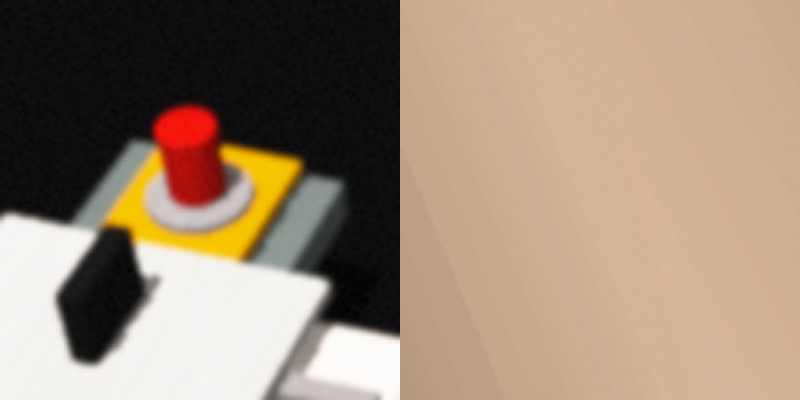

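In the scene crop the pin stands upright with its flange flat on the tab. The knob top at (187,125) is px (181.4,184.4), against (179.6,183.8) expected. The top camera shows something beige over this spot, so I'll look at the full frame.

Run:
```python
from h import *
q=eyes.snapshot('top');p=eyes.snapshot('scene')
print(q['depth'][205,475],atd(q,475,205),readout.sense()['ft_force'],readout.sense()['time'])
cv2.imwrite('pics/c5.png',cv2.resize(np.hstack([q['frame'],p['frame']]),(800,300))[:,:,::-1])
for d in eyes.look_for(p,'lock_pin')[:4]:print(d)
```

```text
0.15785196 [ 0.39100663 -0.03266883  0.73263848] [ 0.3764706   0.18042538 -0.62733978] 17.175
{'bbox': [407.9, 236.1, 33.1, 44.1], 'score': 0.76}
{'bbox': [183.5, 196.5, 32.4, 33.8], 'score': 0.7}
```

View pics/c5.png

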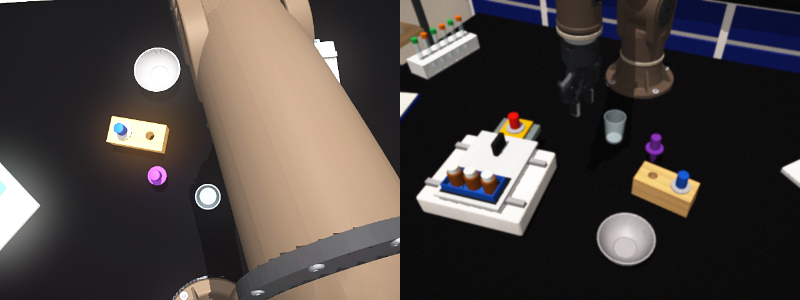

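The beige object is just the arm's own link. The blue pin is still in its hole, and the gripper is clear of everything. I'll do one depth check of the knob's height from the scene camera, then hand in.

Run:
```python
from h import *
p=eyes.snapshot('scene')
print('knob top',atd(p,181,184.4),'tilt-free expect z .135');print('flange',atd(p,173,205),'expect z .095')
print(order.hand_in())
```

```text
knob top [ 0.49271684 -0.219367    0.13471294] tilt-free expect z .135
flange [ 0.50542879 -0.23425351  0.09527095] expect z .095
the job is handed in; nothing more can be done
None
```

The red-knobbed pin is down through both holes with its flange on the yellow tab, and the job is handed in. It took about 17 s of the 58 s allowed.

I slid the deck 52 mm by its handle to line up the holes. I then took the red pin from the wooden block, lowered it through without resistance, released it and backed the gripper clear.

**Last checks:**
- **Height:** the scene camera's depth put the knob top at z = 0.1347 m (0.135 expected) and the flange top at 0.0953 m (0.095 expected), so it is fully home.
- **Position:** the knob top is at (0.493, -0.219). The deck hole is about (0.4925, -0.221) and my lug-hole estimate is (0.492, -0.222), so it is within about 3 mm of both.
- **Other pins:** the blue pin is still in its hole and the purple look-alike still stands where it did.

**Failed or disagreed:**
- The top camera could not confirm the final state because the arm's own link blocked its view.
- The network for the shaker's origin gave inconsistent points, so I took the lug hole from the lug's edge and the visible hole rim instead.
- The pinpoint network no longer found the red pin after it was placed, though the box detector did.

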